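# Release the thick battery cell from its test dock

### The job

The thick battery cell has finished its test: push it down into its dock until the latch lets go and it springs up, then lift it out and set it down upright on the floor of the empty grey tray. Do not drop it, and leave the slim cell latched in its own dock.

Things in the scene. Friction and masses are not known exactly. Their poses are not given: they have to be found in the camera images.
- thick_cell_center (a point): Centre (35 mm below the flat top) of the cell to move: aluminium, 40 mm thick (its x), 80 long (y), 70 tall (z up), 0.4 kg, with two studs (12 mm wide, 4 tall) on top, 28 mm either side of the middle along y: push between them. It stands in a black dock, 84 (x) by 124 (y) by 90 mm tall, fixed, centred on and aligned with it, in a well 2 mm clear all round; its top is 3 mm above the dock's.
- thick_carriage (a joint): Height (m) of the spring carriage under the thick cell: 0 latched (start), negative when pushed down, +0.030 sprung out. Pushing the cell down takes 5 to 10 N; the latch trips 5 to 7 mm down and kicks back at up to 20 N; hard stop at 8 mm. As the pusher then goes up the carriage follows to +0.030 within 1 s and stays; the cell's top is then 33 mm above the dock's: grip its 40 mm thickness from above.
- slim_cell_center (a point): Centre of the slim cell, a bystander to leave alone: same material, length, height, studs, and the same kind of black dock as the thick cell, but only 20 mm thick. It is latched in its own dock elsewhere on the table, and would spring out likewise if pushed.
- tray_in (a point): Middle of the inner floor of the empty tray: an open grey plastic tray fixed to the table, outside 150 mm (x) by 170 mm (y) and 24 mm tall, walls 5 mm; inside 140 by 160 mm. The point is on the floor's upper face; z is up, x and y run along the sides.
There are look-alikes about, which are no part of the job. Leave any brown look-alike of the part that bears thick_cell_center alone. Leave any yellow look-alike of the part that bears thick_carriage alone.

How it is judged:
By the outcome, as a careful person would: the job done as asked, in the order asked, and still so for the second after the job is handed in, with the robot touching nothing.
It also fails if it takes over 58 s, if anything falls off the work surface, if the arm or the gripper's body presses on something with over 40 N, if the wrist force passes 120 N, or if a joint passes its speed limit or range.

### The arm

A 7-joint arm with a two-finger parallel gripper is mounted at the origin on the work surface. World frame = base frame: x ahead of the robot, y to its left, z up, the work surface at z = 0. Lengths are in m, angles in degrees, forces in N, time in s.
With the tool pointing down it reaches from about 0.425 to 0.875 m from the base axis. Payload 4.7 kg.
Tool frame: the origin (TCP) lies at the very end of the fingers, on their centre line; the grasp point (between the pads) lies 19 mm behind it; z points along the fingers, y is the line along which they close (so a half turn about z gives the same grasp; the last joint's range is limited). The gripper opens to 87 mm and grips with 3 to 60 N. Pads are 19 mm wide; open, the fingers measure 117 mm over their backs; the gripper's body (75 mm by 190 mm) begins 51 mm behind the grasp point.
Start: joints at [73.23, 18.392, -4.016, 83.108, 1.295, 78.541, -3.26], TCP at [0.196, -0.62, 0.223] pointing down, gripper open.
Joint ranges: [-163.93, 163.93], [-17.29, 119.83], [-79.2, 71.16], [3.27, 140.29], [-89.18, 269.18], [5.43, 117.66], [-154.24, 154.24]. Speed limits (degrees/s): [147.25, 147.25, 180, 180, 180, 180, 180].

### API

Orientations are given as [roll, pitch, yaw] about the fixed x, y, z axes, in that order (R = Rz(yaw) Ry(pitch) Rx(roll)).
In Python, from cell import telemetry, cams, env gives the robot as it stands.
- The arm moves only by the tool arm_command, never from a script. Its argument "series" is text: rows parted by semicolons, each of 5 numbers parted by spaces: the shift along the tool's x, y, z in mm, then the turn about the tool's z in rad, then the closure in counts, from 0 (fully open) to 255 (shut). A call has 1 to 20 rows; each row shifts and turns the commanded pose from where the row before left it, along the tool's axes as they then stand; what a row does not reach is not made up. A row lasts 1/12 s, in which the tool goes at most 41.7 mm and 7.16 degrees, less where a joint would pass 70% of its speed; a pose out of reach is approached as far as the arm can. A call is refused whole if a number of a shift passes 41.7 or a number of a turn 0.125, either way. A call with a gripper value outside its range is refused whole. The fingers move at their own pace and stop on an object; "squeeze" is the grip in N (left out, the last holds). Time passes only in rows, so rows that do not move let the fingers close. It gives the time, the measured TCP pose, the force, the opening and the grip force at its end, in the units of the state.
- telemetry.get_obs(): the state, without advancing time (a new reading comes with each control period).
- cams.read_camera(name): name is "scene" or "top"; returns the picture (384x512x3 uint8, blue, green, red); there is no depth.
- cams.calibration(name): a dict with "K" (3x3 intrinsics, pixels), "dist" ([k1, k2, p1, p2, k3] as OpenCV has them; the pictures are not rectified), "origin" and "rotation" of the camera in the world. Camera axes: x right, y down, z forward; pixel columns grow to the right and rows downward; lengths in m; the calibration is good to about 2 mm. A picture is of the moment at which its call begins. calibration takes no time and is no camera call.
- env.sign_off(): hands the job in; it is judged then, once.
The state is a dict: "time_s": time; "qpos": joint angles; "joint_velocities": joint speeds; "effort": joint torques, N m; "tool_pos": TCP position; "tool_rot": TCP orientation; "force": force on the tool from outside, world axes, zero at the start; "wrist_torque": the same for the moment, N m; "grip_width": finger opening in m; "grasp_force": force on a finger pad.
Only numpy, scipy, OpenCV 4.12 (cv2) and the standard library are available. Lean on these libraries where they do the work, as an engineer would, in place of code of your own. Each camera call takes 0.05 s, during which the arm holds its last target. There are 200 camera calls.

## Working session

There is one attempt and no reset: what is moved stays moved. The work goes in short steps, Python scripts to look and compute and a tool call to move; the robot and the scene stay as the last step left them, time stands still between calls to the robot, and variables do not carry over. Pictures are saved under pics/ and viewed, at most 10 in all, crops included, and the job is handed in when it is done.

Besides the shell and the picture viewer there is one more tool, called by a JSON object that holds its "api" and its "payload", one argument or row to a line. arm_command: Moves the arm, as the interface text tells. Its arguments: {"type":"object","properties":{"series":{"type":"string"},"squeeze":{"type":"number"}},"required":["series"]}

```bash
mkdir -p pics; cat > h.py <<'E'
import numpy as np, cv2
from cell import telemetry, cams, env
def snap(n,f):
    im=cams.read_camera(n); cv2.imwrite(f'pics/{f}.png',im); return im
def ray(n,u,v):
    c=cams.calibration(n); p=cv2.undistortPoints(np.array([[[u,v]]],float),np.array(c['K']),np.array(c['dist']))[0,0]
    return np.array(c['origin']),np.array(c['rotation'])@np.array([p[0],p[1],1])
def at(n,u,v,z):
    o,d=ray(n,u,v); return o+d*(z-o[2])/d[2]
def proj(n,P):
    c=cams.calibration(n);R=np.array(c['rotation']).T
    return cv2.projectPoints(np.array(P,float).reshape(-1,3),cv2.Rodrigues(R)[0],-R@np.array(c['origin']),np.array(c['K']),np.array(c['dist']))[0][:,0]
E
python3 - <<'E'
from h import *
a=snap('top','top0');b=snap('scene','scene0')
for n in('top','scene'):
    c=cams.calibration(n);print(n,c['origin'],c['rotation'],c['K'])
print(telemetry.get_obs())
E
```

```text
top [ 0.3359525  -0.06625061  0.93234692] [-1.68336508e+02  8.46568969e-03 -9.28197242e+01] [[352.7397606    0.         257.77109981]
 [  0.         352.7397606  184.50199697]
 [  0.           0.           1.        ]]
scene [ 1.34851738 -0.31886081  1.08051049] [-139.34615538    0.55814736   73.80870539] [[462.01998257   0.         253.06308316]
 [  0.         462.01998257 192.3123459 ]
 [  0.           0.           1.        ]]
{'time_s': 0.1, 'qpos': array([73.22952482, 18.43610046, -4.01702842, 83.16808071,  1.29626922,
       78.53851686, -3.26016044]), 'joint_velocities': array([ 0.03929547, -0.04854951, -0.08635595, -0.13241009, -0.13077795,
       -0.00857502,  0.09321152]), 'effort': array([ 1.98481735e-04, -4.92572665e+01, -4.05599149e-01, -3.13396955e+01,
       -6.41958090e-02,  3.94604774e-02,  6.51775986e-05]), 'tool_pos': array([ 0.19612207, -0.61920051,  0.22155499]), 'tool_rot': array([-1.79902608e+02,  6.08743731e-03,  1.75815921e+01]), 'force': array([ 0.76690668, -0.12669038,  0.89168629]), 'wrist_torque': array([ 0.02135117, -0.01228308,  0.00201328]), 'grasp_force': 0.0, 'grip_width': 0.08721498686820657}
```

View pics/top0.png

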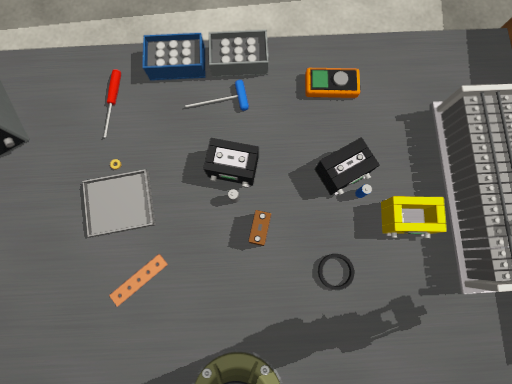

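View pics/scene0.png

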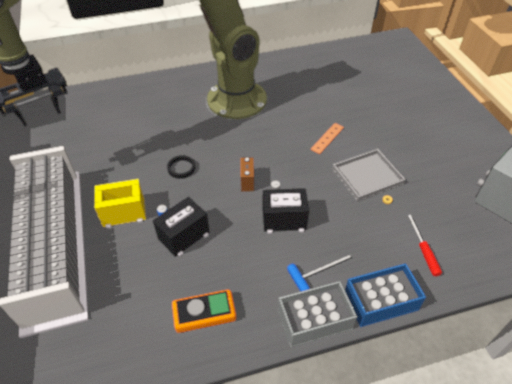

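The top view shows a black dock at (231,160), a second, rotated black dock at (348,165), a brown cell at (260,228), a yellow dock at (413,215) and the empty tray at (117,203). Grey and blue bins at (238,48) and (174,55) are full. In the scene view the docks are at (285,208) and (182,225).

Candidates for the thick cell:
- (231,157) looks thicker.
- (350,163) looks slimmer.
- (260,228) is the brown decoy.

I'll check the choice in a close crop.

```bash
python3 - <<'E'
s=open('h.py').read()
s=s.replace("import numpy as np, cv2","import numpy as np, cv2\nfrom scipy.spatial.transform import Rotation as Ro").replace("np.array(c['rotation'])","Ro.from_euler('xyz',c['rotation'],degrees=True).as_matrix()")
open('h.py','w').write(s)
E
python3 - <<'E'
from h import *
a=cv2.imread('pics/top0.png');b=cv2.imread('pics/scene0.png')
f=lambda im,u,v,w,h,k:cv2.resize(im[v:v+h,u:u+w],None,fx=k,fy=k,interpolation=cv2.INTER_CUBIC)
cv2.imwrite('pics/c1.png',np.hstack([f(a,200,130,64,64,6),f(a,314,135,64,64,6)]))
cv2.imwrite('pics/c2.png',np.hstack([f(a,77,165,80,80,5),f(b,255,180,64,64,400/64)]))
for u,v in[(231,157),(350,163)]:print(at('top',u,v,.093))
print(at('top',117,203,0.0))
E
```

```text
[ 0.58154364 -0.01201872  0.093     ]
[ 0.55185223 -0.30425861  0.093     ]
[0.49622638 0.30338888 0.        ]
```

View pics/c1.png

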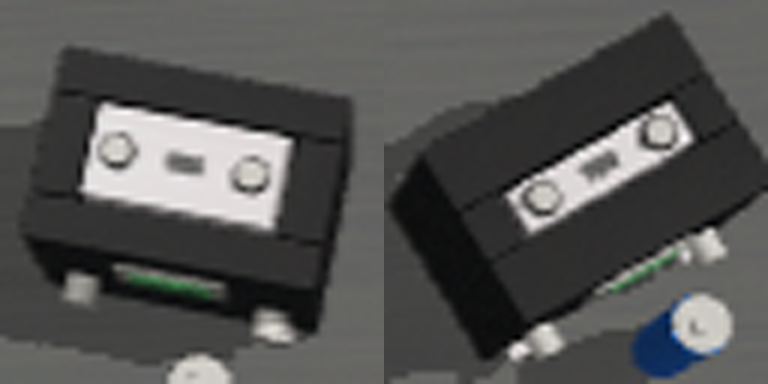

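View pics/c2.png

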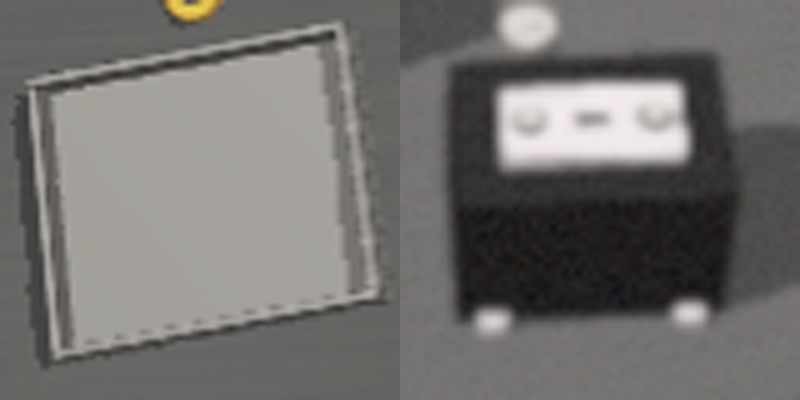

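The left crop confirms the choice: the cell there has a wide top, about 194 by 91 crop px (2:1, so 80x40). The other is 4:1, the slim one. Thick cell top corners are at crop (102,102), (292,140), (276,230) and (82,192). Tray rim corners are at (28,82), (343,25), (380,297) and (55,360).

```bash
python3 - <<'E'
from h import *
def quad(n,pts,k,o,z):
    P=np.array([at(n,(x+.5)/k-.5+o[0],(y+.5)/k-.5+o[1],z) for x,y in pts])
    e=[np.linalg.norm(P[i]-P[i-1]) for i in(1,2,3,0)]
    ya=P[0]-P[1]+P[3]-P[2]
    yx=P[0]-P[3]+P[1]-P[2]
    print(n,P.mean(0).round(4),'sides',np.round(e,4),'yaw of long',np.degrees(np.arctan2(ya[1],ya[0])).round(2),'other',np.degrees(np.arctan2(yx[1],yx[0])).round(2))
quad('top',[(102,102),(292,140),(276,230),(82,192)],6,(200,130),.093)
quad('top',[(65,47),(353,98),(322,288),(22,235)],6,(200,130),.090)
quad('scene',[(97,82),(284,82),(290,160),(102,168)],6.25,(255,180),.093)
quad('top',[(28,82),(343,25),(380,297),(55,360)],5,(77,165),.024)
print(telemetry.get_obs()['tool_rot'])
E
```

```text
top [ 0.581  -0.0117  0.093 ] sides [0.0805 0.0388 0.0814 0.0393] yaw of long 75.6 other -12.87
top [ 0.5817 -0.0125  0.09  ] sides [0.1225 0.082  0.1252 0.0825] yaw of long 76.8 other -12.66
scene [ 0.5814 -0.0123  0.093 ] sides [0.0841 0.0452 0.0828 0.0497] yaw of long -105.1 other 164.2
top [0.4938 0.2942 0.024 ] sides [0.1684 0.147  0.1685 0.1486] yaw of long 98.04 other 8.28
[-1.79902608e+02  6.08743731e-03  1.75815921e+01]
```

Thick cell: centre (0.5813, -0.0121), top at z 0.093, x axis at yaw about -13.2°. Tray: (0.494, 0.294), yaw about 8.2°. I'll move above the cell with the gripper closing, then turn the tool to yaw about 76.8°.

{"api": "arm_command", "payload": {
  "series": "27.5 -23.1 0 0 255;27.5 -23.1 0 0 255;27.5 -23.1 0 0 255;27.5 -23.1 0 0 255;27.5 -23.1 0 0 255;27.5 -23.1 0 0 255;27.5 -23.1 0 0 255;27.5 -23.1 0 0 255;27.5 -23.1 0 0 255;27.5 -23.1 0 0 255;27.5 -23.1 0 0 255;27.5 -23.1 0 0 255;27.5 -23.1 0 0 255;27.5 -23.1 0 0 255;27.5 -23.1 0 0 255;27.5 -23.1 0 0 255;27.5 -23.1 0 0 255;27.5 -23.1 0 0 255;27.5 -23.1 0 0 255;27.5 -23.1 0 0 255",
  "squeeze": 20
}}

```text
time_s: 1.77
tool_pos: [0.5815, -0.0117, 0.2222]
tool_rot: [180.0, 0.0, 17.6]
force: [-0.0, 0.4, 0.4]
grip_width: 0.0002
grasp_force: 0.0
```

{"api": "arm_command", "payload": {
  "series": "0 0 0 -0.1146 255;0 0 0 -0.1146 255;0 0 0 -0.1146 255;0 0 0 -0.1146 255;0 0 0 -0.1146 255;0 0 0 -0.1146 255;0 0 0 -0.1146 255;0 0 0 -0.1146 255;0 0 0 -0.1146 255;0 0 0 0 255;0 0 0 0 255"
}}

```text
time_s: 2.68
tool_pos: [0.5808, -0.0133, 0.2222]
tool_rot: [-180.0, 0.0, 76.5]
force: [-1.0, -0.1, 0.3]
grip_width: 0.0001
grasp_force: 0.0
```

```bash
cat > d.py <<'E'
from h import *
import sys
t=list(map(float,sys.argv[1:5])); o=telemetry.get_obs()
R=Ro.from_euler('xyz',o['tool_rot'],degrees=True).as_matrix()
print('shift mm',(R.T@(np.array(t[:3])-o['tool_pos'])*1000).round(1),'turn',round(-np.radians(t[3]-o['tool_rot'][2]),3))
print(o['time_s'],o['tool_pos'].round(4),o['tool_rot'].round(2),o['force'].round(1),o['grip_width'],o['grasp_force'])
E
python3 d.py .5813 -.0121 .105 76.8
```

```text
shift mm [  1.3   0.2 117.2] turn -0.006
2.6833 [ 0.5808 -0.0133  0.2222] [-1.7996e+02  1.0000e-02  7.6480e+01] [-1.  -0.1  0.3] 0.00010323867927438909 0.0
```

{"api": "arm_command", "payload": {
  "series": "1.3 0.2 30 -0.006 255;0 0 30 0 255;0 0 30 0 255;0 0 20 0 255;0 0 7 0 255;0 0 0 0 255;0 0 0 0 255;0 0 0 0 255"
}}

```text
time_s: 3.35
tool_pos: [0.5829, -0.0118, 0.1073]
tool_rot: [179.8, -0.0, 77.0]
force: [0.3, 0.3, -0.5]
grip_width: 0.0003
grasp_force: 0.0
```

```bash
python3 - <<'E'
from h import *
a=snap('top','t1')[120:200,190:280];b=snap('scene','s1')[140:250,230:330]
cv2.imwrite('pics/t1c.png',np.hstack([cv2.resize(a,(395,400),interpolation=2),cv2.resize(b,(364,400),interpolation=2)]))
E
python3 d.py .5813 -.0121 .105 76.8
```

```text
shift mm [-0.6 -1.4  2.3] turn 0.003
3.45 [ 0.5828 -0.0118  0.1073] [ 1.7983e+02 -1.0000e-02  7.6990e+01] [-0.3  0.9 -0.7] 0.0004546680824538895 0.0
```

View pics/t1c.png

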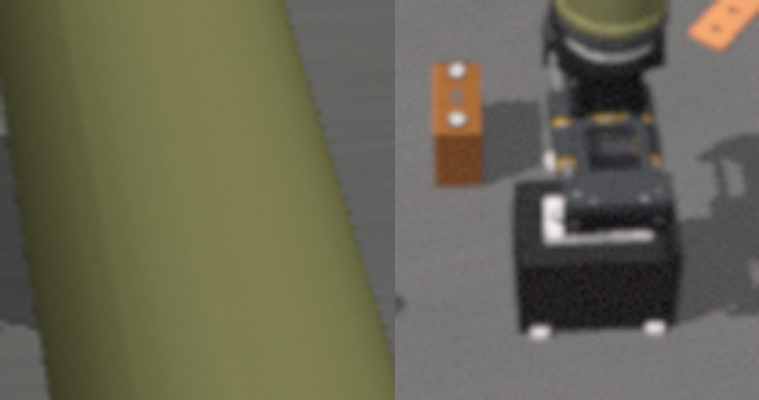

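The top view is blocked by the arm. In the scene crop the gripper body hangs over the cell, with the left stud and front strip of the white top visible at (555,215) and (600,237), consistent with centring. I'll descend to contact slowly.

{"api": "arm_command", "payload": {
  "series": "-0.6 -1.4 5 0.003 255;0 0 4 0 255;0 0 3 0 255;0 0 2 0 255;0 0 0 0 255;0 0 0 0 255"
}}

```text
time_s: 3.95
tool_pos: [0.5802, -0.0127, 0.0921]
tool_rot: [180.0, 0.1, 76.8]
force: [-2.7, -0.6, 4.8]
grip_width: 0.0005
grasp_force: 2.9
```

{"api": "arm_command", "payload": {
  "series": "0 0 1 0 255;0 0 1 0 255;0 0 1 0 255;0 0 0 0 255"
}}

```text
time_s: 4.28
tool_pos: [0.5802, -0.0125, 0.0889]
tool_rot: [180.0, 0.0, 76.8]
force: [-1.1, -0.9, 4.5]
grip_width: 0.0004
grasp_force: 1.8
```

{"api": "arm_command", "payload": {
  "series": "0 0 1 0 255;0 0 0.5 0 255;0 0 0 0 255"
}}

```text
time_s: 4.53
tool_pos: [0.5805, -0.0125, 0.0884]
tool_rot: [180.0, 0.1, 76.8]
force: [-6.4, -1.5, 19.9]
grip_width: 0.0005
grasp_force: 10.0
```

{"api": "arm_command", "payload": {
  "series": "0 0 1 0 255;0 0 0.5 0 255;0 0 0 0 255"
}}

```text
time_s: 4.78
tool_pos: [0.5806, -0.0125, 0.0885]
tool_rot: [179.9, 0.1, 76.8]
force: [-6.6, -1.1, 20.2]
grip_width: 0.0003
grasp_force: 10.4
```

20 N at 4.5–5 mm down suggests the latch kicked back. I'll retreat gently and let the carriage follow.

{"api": "arm_command", "payload": {
  "series": "0 0 -2 0 255;0 0 -2 0 255;0 0 -3 0 255;0 0 -3 0 255;0 0 -3 0 255;0 0 0 0 255"
}}

```text
time_s: 5.28
tool_pos: [0.5807, -0.0124, 0.1014]
tool_rot: [179.9, 0.1, 76.8]
force: [-6.3, -1.1, 17.1]
grip_width: 0.0001
grasp_force: 8.6
```

The carriage is following (17 N at z 0.101), so it tripped. I'll keep rising.

{"api": "arm_command", "payload": {
  "series": "0 0 -3 0 255;0 0 -3 0 255;0 0 -3 0 255;0 0 -3 0 255;0 0 -3 0 255;0 0 -3 0 255;0 0 -3 0 255;0 0 -3 0 255;0 0 -8 0 255;0 0 -15 0 255;0 0 -20 0 0;0 0 -20 0 0;0 0 0 0 0;0 0 0 0 0;0 0 0 0 0;0 0 0 0 0;0 0 0 0 0;0 0 0 0 0"
}}

```text
time_s: 6.78
tool_pos: [0.5796, -0.0122, 0.1846]
tool_rot: [-179.9, 0.0, 76.8]
force: [-1.0, -0.3, 0.5]
grip_width: 0.0459
grasp_force: 0.0
```

```bash
python3 - <<'E'
from h import *
b=snap('scene','s2')[110:250,210:350]
cv2.imwrite('pics/s2c.png',cv2.resize(b,(560,560),interpolation=2))
for z in(.093,.123):
  c=np.array([[.5813,-.0121,z]]);a=np.radians(-13.2);R=np.array([[np.cos(a),-np.sin(a)],[np.sin(a),np.cos(a)]])
  q=[np.r_[c[0,:2]+R@[x,y],z] for x,y in[(.02,.04),(.02,-.04),(-.02,-.04),(-.02,.04)]]
  print(z,((proj('scene',q)-[210,110])*4+1.5).round())
E
python3 d.py .5813 -.0121 .095 76.8
```

```text
0.093 [[364. 378.]
 [249. 383.]
 [244. 339.]
 [358. 334.]]
0.123 [[367. 350.]
 [249. 355.]
 [245. 311.]
 [361. 305.]]
shift mm [ 0.4  1.7 89.8] turn 0.001
6.8333 [ 0.5797 -0.0122  0.1848] [-179.93    0.     76.85] [-1.2  0.3  0. ] 0.04944709169841974 0.0
```

View pics/s2c.png

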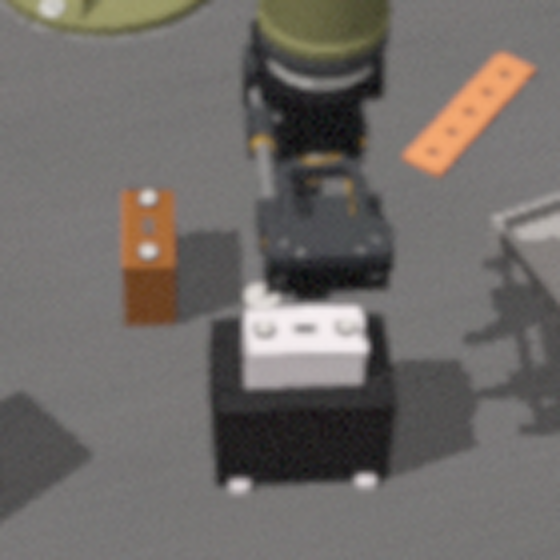

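The cell has sprung up: its top spans crop (245–367, 305–352), matching the z=0.123 prediction. I'll finish opening and descend to grip.

{"api": "arm_command", "payload": {
  "series": "0.4 1.5 0 0 0;0 0 0 0 0;0 0 0 0 0;0 0 0 0 0;0 0 0 0 0;0 0 20 0 0;0 0 20 0 0;0 0 20 0 0;0 0 15 0 0;0 0 8 0 0;0 0 4 0 0;0 0 2 0 0;0 0 0 0 0;0 0 0 0 0"
}}

```text
time_s: 8.0
tool_pos: [0.5823, -0.0121, 0.0975]
tool_rot: [179.9, -0.0, 76.8]
force: [0.5, -0.7, 0.5]
grip_width: 0.0874
grasp_force: 0.0
```

```bash
python3 d.py .5813 -.0121 .095 76.8
```

```text
shift mm [-0.3 -1.   2.5] turn 0.001
8.0 [ 0.5823 -0.0121  0.0975] [ 1.7991e+02 -1.0000e-02  7.6850e+01] [ 0.5 -0.7  0.5] 0.08743255798393147 0.0
```

{"api": "arm_command", "payload": {
  "series": "0 -0.8 2 0 0;0 0 0 0 255;0 0 0 0 255;0 0 0 0 255;0 0 0 0 255;0 0 0 0 255;0 0 0 0 255;0 0 0 0 255;0 0 0 0 255;0 0 0 0 255;0 0 0 0 255;0 0 0 0 255;0 0 0 0 255",
  "squeeze": 25
}}

```text
time_s: 9.08
tool_pos: [0.5812, -0.012, 0.0948]
tool_rot: [180.0, -0.0, 76.8]
force: [0.5, 0.0, -0.2]
grip_width: 0.0399
grasp_force: 24.9
```

{"api": "arm_command", "payload": {
  "series": "0 0 -4 0 255;0 0 -6 0 255;0 0 -8 0 255;0 0 -8 0 255;0 0 -8 0 255;0 0 0 0 255"
}}

```text
time_s: 9.58
tool_pos: [0.582, -0.0117, 0.1308]
tool_rot: [179.8, -0.0, 76.9]
force: [0.7, -0.3, -3.9]
grip_width: 0.0397
grasp_force: 24.9
```

Grasped: width 39.7 mm, 3.9 N carried. I'll lift clear and carry it to the tray.

{"api": "arm_command", "payload": {
  "series": "0 0 -14 0 255;0 0 -20 0 255;0 0 -20 0 255;0 0 -14 0 255;0 0 -6 0 255;0 0 0 0 255"
}}

```text
time_s: 10.08
tool_pos: [0.5817, -0.0118, 0.2041]
tool_rot: [179.8, -0.0, 76.8]
force: [0.6, -0.2, -4.0]
grip_width: 0.0397
grasp_force: 24.9
```

{"api": "arm_command", "payload": {
  "series": "8 -4.5 0 0 255;16 -9 0 0 255;20 -11 0 0 255;20 -11 0 0 255;20 -11 0 0 255;20 -11 0 0 255;20 -11 0 0 255;20 -11 0 0 255;20 -11 0 0 255;20 -11 0 0 255;20 -11 0 0 255;20 -11 0 0 255;20 -11 0 0 255;20 -11 0 0 255;14 -8 0 0 255;8 -4.5 0 0 255;4 -2 0 0 255;0 0 0 0 255"
}}

```text
time_s: 11.58
tool_pos: [0.4901, 0.3075, 0.2017]
tool_rot: [-179.9, 0.0, 76.9]
force: [-0.5, -0.1, -4.6]
grip_width: 0.0396
grasp_force: 24.9
```

{"api": "arm_command", "payload": {
  "series": "0 0 0 -0.05 255;0 0 0 -0.06 255;0 0 0 -0.06 255;0 0 0 -0.06 255;0 0 0 -0.06 255;0 0 0 -0.05 255;0 0 0 -0.03 255;0 0 0 0 255;0 0 0 0 255;0 0 0 0 255"
}}

```text
time_s: 12.42
tool_pos: [0.4914, 0.3058, 0.2023]
tool_rot: [-180.0, 0.0, 97.9]
force: [0.3, 0.6, -3.7]
grip_width: 0.0398
grasp_force: 24.9
```

```bash
python3 d.py .494 .294 .06 98.2
python3 - <<'E'
from h import *
b=snap('scene','s3')[60:240,270:450]
cv2.imwrite('pics/s3c.png',cv2.resize(b,(540,540),interpolation=2))
E
```

```text
shift mm [-12.    0.9 142.3] turn -0.005
12.4167 [0.4914 0.3058 0.2023] [-1.7999e+02  4.0000e-02  9.7920e+01] [ 0.3  0.6 -3.7] 0.03977915012838684 24.93698547128588
```

View pics/s3c.png

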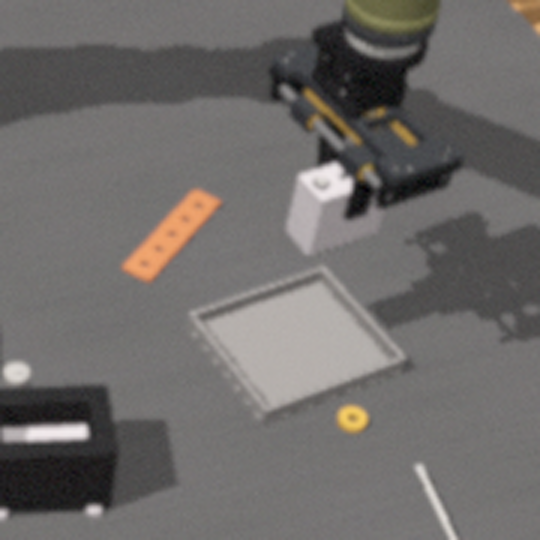

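The cell hangs upright in the gripper, top at crop (320,180). The tray is at (300,345) and the dock, at (55,440), is empty. I'll shift -12 mm and lower.

{"api": "arm_command", "payload": {
  "series": "-6 0.5 10 -0.005 255;-6 0.4 20 0 255;0 0 25 0 255;0 0 25 0 255;0 0 25 0 255;0 0 20 0 255;0 0 12 0 255;0 0 7 0 255;0 0 3 0 255;0 0 0 0 255;0 0 0 0 255"
}}

```text
time_s: 13.38
tool_pos: [0.4944, 0.2956, 0.0565]
tool_rot: [179.9, -0.0, 98.3]
force: [-0.9, 0.6, -3.8]
grip_width: 0.0398
grasp_force: 24.9
```

{"api": "arm_command", "payload": {
  "series": "0 0 1.5 0 255;0 0 1.5 0 255;0 0 1 0 255;0 0 0 0 255;0 0 0 0 255"
}}

```text
time_s: 13.8
tool_pos: [0.4937, 0.295, 0.0516]
tool_rot: [180.0, 0.0, 98.3]
force: [-0.0, 0.3, -4.9]
grip_width: 0.0393
grasp_force: 24.9
```

{"api": "arm_command", "payload": {
  "series": "0 0 1.5 0 255;0 0 1.5 0 255;0 0 0 0 255;0 0 0 0 255"
}}

```text
time_s: 14.13
tool_pos: [0.4935, 0.295, 0.0483]
tool_rot: [-180.0, 0.0, 98.3]
force: [-0.3, 0.2, -5.2]
grip_width: 0.0397
grasp_force: 24.9
```

{"api": "arm_command", "payload": {
  "series": "0 0 1 0 255;0 0 1 0 255;0 0 0 0 255;0 0 0 0 255"
}}

```text
time_s: 14.47
tool_pos: [0.4936, 0.2951, 0.0464]
tool_rot: [-180.0, 0.0, 98.3]
force: [0.1, -0.1, -3.7]
grip_width: 0.0398
grasp_force: 24.9
```

{"api": "arm_command", "payload": {
  "series": "0 0 1 0 255;0 0 0 0 255;0 0 0 0 255"
}}

```text
time_s: 14.72
tool_pos: [0.4939, 0.2949, 0.046]
tool_rot: [180.0, 0.0, 98.3]
force: [-0.8, -2.3, 2.3]
grip_width: 0.0397
grasp_force: 24.9
```

{"api": "arm_command", "payload": {
  "series": "0 0 0.7 0 255;0 0 0 0 255;0 0 0 0 255"
}}

```text
time_s: 14.97
tool_pos: [0.494, 0.2949, 0.0458]
tool_rot: [180.0, 0.1, 98.3]
force: [-1.8, -3.1, 6.5]
grip_width: 0.0398
grasp_force: 25.0
```

Floor contact. I'll release, wait, then rise.

{"api": "arm_command", "payload": {
  "series": "0 0 0 0 0;0 0 0 0 0;0 0 0 0 0;0 0 0 0 0;0 0 0 0 0;0 0 0 0 0;0 0 0 0 0;0 0 0 0 0;0 0 0 0 0;0 0 -5 0 0;0 0 -15 0 0;0 0 -25 0 0;0 0 -25 0 0;0 0 -25 0 0;0 0 -25 0 0;0 0 -15 0 0;0 0 0 0 0;0 0 0 0 0"
}}

```text
time_s: 16.47
tool_pos: [0.4942, 0.2956, 0.1815]
tool_rot: [179.8, -0.0, 98.3]
force: [0.1, 0.6, -0.7]
grip_width: 0.0871
grasp_force: 0.0
```

```bash
python3 - <<'E'
from h import *
b=snap('scene','s4')[70:260,150:420]
cv2.imwrite('pics/s4c.png',cv2.resize(b,None,fx=2.9,fy=2.9,interpolation=2))
print(telemetry.get_obs()['force'])
E
```

```text
[ 0.55094782 -0.75199878  0.45525998]
```

View pics/s4c.png

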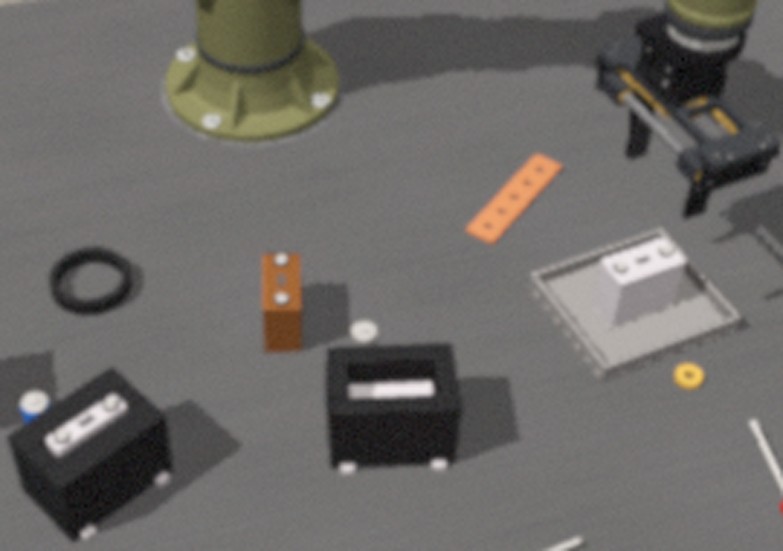

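The cell stands upright on the tray floor at (645,280). The thick dock at (392,385) is empty, the slim cell is still latched at (88,425), and the gripper is clear.

```bash
python3 -c "
from cell import env
print(env.sign_off())"
```

```text
the job is handed in; nothing more can be done
None
```

The thick cell was unlatched, lifted out and set down upright on the empty grey tray's floor at about 16.5 s of the 58 s allowed; the slim cell is still latched, and the job is handed in (sign-off gave no verdict).

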